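Clamp the half-carved panel in the holding jig

ROBOT

A 6-joint arm with a two-finger parallel gripper is mounted at the origin on the work surface. World frame = base frame: x ahead of the robot, y to its left, z up, the work surface at z = 0. Lengths are in mm, angles in rad, forces in N, time in s.
With the tool pointing down it reaches from about 300 to 750 mm from the base axis. Payload 8.5 kg.
Tool frame: the origin (TCP) lies at the centre of the arm's flange, where the gripper is bolted on; the fingertips stand 166 mm ahead of it and the grasp point (between the pads) lies 147 mm ahead of it; z points along the fingers, y is the line along which they close (so a half turn about z gives the same grasp; the last joint's range is limited). The gripper opens to 88 mm and grips with 3 to 60 N. Pads are 18 mm wide; open, the fingers measure 123 mm over their backs; the gripper's body (75 mm by 187 mm) begins 45 mm behind the grasp point.
Start: joints at [0.974, 0.381, 1.297, -0, 1.464, -0.215], TCP at [204.916, 510.383, 404.748] pointing down, gripper open.
Joint ranges: [-3.11, 3.11], [-0.89, 2.33], [0.22, 2.48], [-1.42, 4.56], [0.17, 2.85], [-2.88, 2.88]. Speed limits (rad/s): [2.39, 2.39, 3.14, 3.14, 3.14, 3.14].

INTERFACE

Orientations are given as a rotation vector (axis times angle).
In Python, from rig import manip, viewer gives the robot as it stands. The module is installed in compiled form; this text tells all that it offers.
- The arm moves only by the shell command python3 -m crank 'ROWS' [FORCE]. ROWS is JSON, a list of rows, each an object with "hand": the opening, from -1 (shut) to 1 (fully open); "linear": the shift along the tool's x, y, z in units of 25 mm (1.0 is 25 mm), a list of three; "twist": the turn about the tool's z in degrees. In form: [{"hand": hand, "linear": [x, y, z], "twist": twist}, ...]. A call has 1 to 20 rows; each row is the pose to reach, as a shift and turn from the pose commanded when the call began, along the tool's axes at that moment; what a row does not reach only later rows make up. A row lasts 1/8 s, in which the tool goes at most 62.5 mm and 10.7 degrees, less where a joint would pass 70% of its speed; a pose out of reach is approached as far as the arm can. A call with a gripper value outside its range is refused whole. The fingers move at their own pace and stop on an object; FORCE is the grip in N (left out, the last holds). Time passes only in rows, so rows that repeat a pose let the fingers close. It gives the time, the measured TCP pose, the force, the opening and the grip force at its end, in the units of the state.
- manip.get_state(): the state, without advancing time (a new reading comes with each control period).
- viewer.grab_frame(name): name is "side" or "top" or "wrist"; returns (picture, depth): 480x640x3 uint8, red, green, blue; 480x640 float32, mm along the optical axis (not along the pixel's ray), 0 where there is no reading.
- viewer.camera_model(name): a dict with "camera_matrix" (3x3 intrinsics, pixels), "rvec" (rotation vector, rad) and "tvec" (3), from world to camera coordinates, as OpenCV has them. Camera axes: x right, y down, z forward; pixel columns grow to the right and rows downward; lengths in mm; the calibration is good to about 2 mm. A picture is of the moment at which its call begins: read the wrist's pose just before it. camera_model takes no time and is no camera call; for the wrist camera it gives the pose at the moment of the call.
- manip.hand_in(): hands the job in; it is judged then, once.
The state is a dict: "time": time; "joint_positions": joint angles; "qd": joint speeds; "joint_efforts": joint torques, N m; "tcp_pos": TCP position; "ee_rot": TCP orientation; "force": force on the tool from outside, world axes, zero at the start; "wrist_torque": the same for the moment, N m; "width": finger opening in mm; "grip_force": force on a finger pad.
Only numpy, scipy, OpenCV 4.12 (cv2) and the standard library are available. Lean on these libraries where they do the work, as an engineer would, in place of code of your own. Each camera call takes 0.05 s, during which the arm holds its last target. There are 200 camera calls.

TASK

Get the half-carved panel on the bench clamped for carving: with a closed fingertip or the outside of the fingers, push the steel clamp strap round on its post until it stops, over the panel, and only then push the cam lever on top of it fully down along the strap, so that its foot presses on the panel. Nothing is to be picked up: leave the panel where it lies and do not disturb the tools and other things around it.

Things in the scene. Friction and masses are not known exactly. Their poses are not given: they have to be found in the camera images.
- jig: plywood holding jig fixed to the bench, 300 x 300 mm board, 18 mm thick; origin at the centre of its underside (on the bench, z = 0), z up. The strap's upright post stands at (110, 0) mm in its frame. Two wooden stop strips, 12 mm high, lie along two sides of the panel.
- strap (a joint): angle of the steel clamp strap about its upright post, rad: 0 = swung out, along the jig's +y; grows counterclockwise seen from above; 1.571 = the hard stop, where the strap points along the jig's -x, across the panel. It stays where it is left; stiff hinge: 0.22 N m of friction (about 1.4 N at 160 mm from the post).
- strap_pivot (a point): point on the post's vertical axis at the height of the strap's top face (76 mm above the bench). The post's head stands 9 mm above it.
- strap_end (a point): middle of the strap's free end edge, on its top face, 180 mm from the post's axis. The strap is a flat steel bar 28 mm wide, 16 mm thick; underside 60 mm and top 76 mm above the bench, so 12 mm above the panel's face. Two lugs 24 mm high, 30 mm long carry the lever's hinge 70 mm from the post.
- lever (a joint): angle of the cam lever on the strap, rad: 0 = open, leaning 10 degrees back towards the post; 0.175 = upright; grows as it swings over, away from the post, down to the strap's free end; 1.745 = its stop, fully down, level along the strap, centre line 16 mm above the strap's top face. Stays where it is left (0.13 N m of friction, up to 0.1 N m more from the foot: 2 to 3 N at the grip).
- lever_hinge (a point): centre of the lever's hinge, 70 mm from the post's axis along the strap, 16 mm above the strap's top face (92 mm above the bench); the hinge is level and square to the strap
- lever_tip (a point): the lever's tip: end of its centre line, 105 mm from its hinge. The outer 60 mm of the lever are a dark wooden grip 18 mm wide and 14 mm thick; the rest is steel, 12 x 10 mm.
- plunger: the clamp's round rubber foot, 24 mm across, under the strap 70 mm from the post; origin at the centre of its underside. The lever's cam drives it down, 3 mm per rad of the lever, 5.2 mm in all; it is 4 mm above the panel's face when the lever is at 0.
- panel: loose half-carved wooden panel on the jig, 150 mm along the jig's x, 120 mm along its y, 30 mm thick (top 48 mm above the bench) with four carved bosses up to 4 mm higher; origin at the centre of its underside
- gouge_a: bystander: carving gouge lying on the jig's board on the -y side of the panel, 230 mm long, 25 mm thick; origin on its underside near where handle and blade meet
- gouge_b: bystander: carving gouge with a dark handle lying on the bench, 230 mm long, 25 mm thick; origin as gouge_a
- sanding_block: bystander: cork block 75 x 42 x 24 mm lying on the jig's board on the +y side of the panel, below the strap's sweep (top 42 mm above the bench); origin at the centre of its underside
- mallet: bystander: round wooden carver's mallet standing on its head, 90 mm across, 235 mm tall; origin at the centre of its underside
- tape: bystander: tape measure standing on edge, 66 x 34 x 62 mm; origin at the centre of its underside
- oil_jar: bystander: amber jar of oil, 68 mm across, 90 mm tall; origin at the centre of its underside
- offcut: bystander: dark wooden offcut 90 x 60 x 35 mm; origin at the centre of its underside
Not all that is in view belongs to the job. Of the things shaped like the panel, the wooden one is meant.

How it is judged:
By the outcome, as a careful person would: the job done as asked, in the order asked, and still so for the second after the job is handed in, with the robot touching nothing.
It also fails if it takes over 54 s, if anything falls off the work surface, if the arm or the gripper's body presses on something with over 40 N, if the wrist force passes 120 N, or if a joint passes its speed limit or range.

## Working session

There is one attempt and no reset: what is moved stays moved. The work goes in short steps, Python scripts to look and compute and a shell command to move; the robot and the scene stay as the last step left them, time stands still between calls to the robot, and variables do not carry over. Pictures are saved under pics/ and viewed, at most 10 in all, crops included, and the job is handed in when it is done.

```bash
mkdir -p pics; cat > h.py <<'E'
import numpy as np, cv2
from rig import manip, viewer
def cam(n):
    m=viewer.camera_model(n); K=np.array(m["camera_matrix"]); R=cv2.Rodrigues(np.array(m["rvec"],float))[0]; t=np.array(m["tvec"],float).ravel()
    return K,R,t
def ray(c,u,v,z):
    K,R,t=c; d=R.T@np.linalg.inv(K)@[u,v,1]; o=-R.T@t
    return o+d*(z-o[2])/d[2]
def cloud(c,D):
    K,R,t=c; v,u=np.mgrid[:480,:640]; p=np.stack([(u-K[0,2])*D/K[0,0],(v-K[1,2])*D/K[1,1],D],-1)
    return (p-t)@R
def proj(c,p):
    K,R,t=c; q=K@(R@np.array(p)+t); return q[:2]/q[2]
E
python3 - <<'E'
from h import *
s=manip.get_state(); print({k:np.round(v,3) for k,v in s.items()})
for n in ("top","side"):
    im,d=viewer.grab_frame(n); cv2.imwrite(f"pics/{n}0.png",im[...,::-1]); c=cam(n); np.savez(n+"0.npz",im=im,d=d,K=c[0],R=c[1],t=c[2]); print(n,-c[1].T@c[2])
E
```

```text
{'time': np.float64(0.0), 'joint_positions': array([ 0.974,  0.381,  1.298,  0.   ,  1.464, -0.215]), 'qd': array([-0.001,  0.   ,  0.   ,  0.   , -0.   ,  0.001]), 'joint_efforts': array([ 1.0000e-03, -4.3793e+01, -2.2455e+01,  7.1000e-02,  3.5000e-02,
       -0.0000e+00]), 'tcp_pos': array([204.874, 510.365, 404.161]), 'ee_rot': array([-5.960e-01, -3.084e+00,  2.000e-03]), 'force': array([-0.191, -0.382,  0.318]), 'wrist_torque': array([-0.018, -0.037, -0.009]), 'grip_force': np.float64(0.0), 'width': np.float64(87.877)}
top [ 263.32986842   -2.10522438 1105.84882192]
side [   70.45224748 -1095.6046844    945.5887502 ]
```

View pics/top0.png

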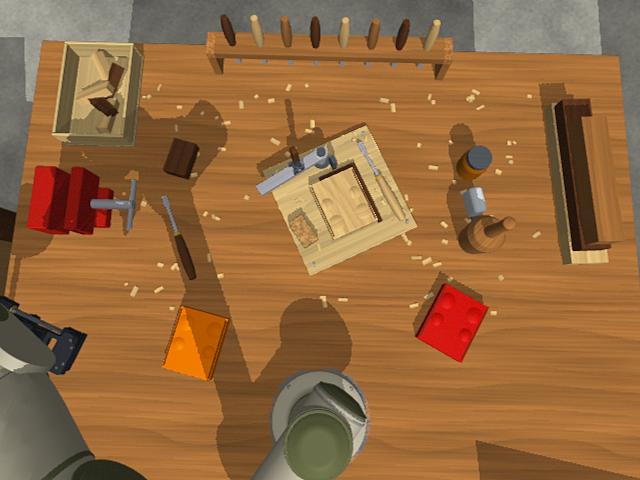

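View pics/side0.png

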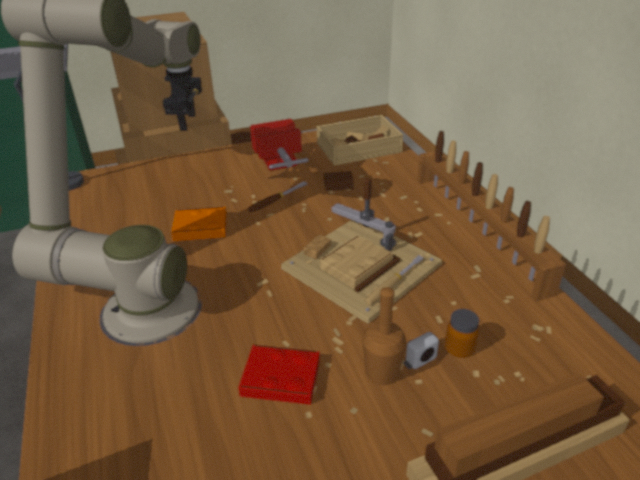

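Top view: the jig board has corners near (367,125), (415,227), (310,273) and (258,160). The post is near (322,155), and the strap points out to about (262,190) with the lever standing at (293,157). The panel is at (345,200), the sanding block at (302,228) and gouge_a at (380,180). In the side view the post is at (388,235) and the lever at (367,195).

```bash
python3 - <<'E'
from h import *
z=np.load("top0.npz"); c=(z["K"],z["R"],z["t"]); P=cloud(c,z["d"]); im=z["im"]; hsv=cv2.cvtColor(im,cv2.COLOR_RGB2HSV)
v,u=np.mgrid[:480,:640]
roi=(u>240)&(u<425)&(v>110)&(v<285)&(z["d"]>0)
# board: height 18
m=roi&(abs(P[...,2]-18)<5)
pts=P[m][:,:2]; r=cv2.minAreaRect(pts.astype(np.float32)); print("board",r,m.sum(),np.median(P[m][:,2])); print(cv2.boxPoints(r))
print("corners ray",[np.round(ray(c,*p,18),1) for p in ((367,125),(415,227),(310,273))])
m=roi&(abs(P[...,2]-76)<5)&(hsv[...,1]<110)
pts=P[m][:,:2]; r=cv2.minAreaRect(pts.astype(np.float32)); print("strap",r,m.sum(),np.median(P[m][:,2])); print(cv2.boxPoints(r))
m=roi&(P[...,2]>82)&(P[...,2]<89)
print("post head", np.c_[u[m],v[m],P[m]].round()[:40:2])
m=roi&(P[...,2]>95)
print("lever", m.sum(), P[m].max(0), np.median(P[m],0)); 
q=P[m]; i=q[:,2]>180; print("tip",q[i].mean(0) if i.any() else 0, i.sum())
m=roi&(abs(P[...,2]-49)<4); r=cv2.minAreaRect(P[m][:,:2].astype(np.float32)); print("panel",r)
cv2.imwrite("pics/crop1.png",cv2.resize(im[110:285,240:430,::-1],None,fx=4,fy=4,interpolation=cv2.INTER_CUBIC)[:600,:760])
E
```

```text
board ((543.1712646484375, -36.76702880859375), (300.5025329589844, 300.24468994140625), 26.317441940307617) 7637 17.923515778398354
[[ 341.93747   31.18235]
 [ 475.04916 -237.94244]
 [ 744.405   -104.71641]
 [ 611.29333  164.40839]]
corners ray [array([ 741.5, -105.8,   18. ]), array([ 471.5, -230.4,   18. ]), array([347.7,  31.5,  18. ])]
strap ((598.889404296875, 77.22532653808594), (52.43718719482422, 205.54583740234375), 26.981040954589844) 741 75.6277581415034
[[528.8969    156.91684  ]
 [622.15216   -26.256704 ]
 [668.8819     -2.4661865]
 [575.62665   180.70735  ]]
post head [[321. 147. 651.  13.  86.]
 [320. 148. 650.  15.  83.]
 [322. 148. 650.  10.  83.]
 [318. 149. 646.  20.  86.]
 [320. 149. 648.  15.  82.]
 [322. 149. 647.  10.  85.]
 [324. 149. 647.   5.  84.]
 [318. 150. 644.  20.  85.]
 [320. 150. 644.  15.  84.]
 [322. 150. 645.  10.  84.]
 [324. 150. 644.   5.  86.]
 [317. 151. 641.  22.  86.]
 [319. 151. 642.  17.  84.]
 [321. 151. 641.  12.  86.]
 [323. 151. 641.   7.  86.]
 [325. 151. 643.   3.  82.]
 [319. 152. 639.  17.  84.]
 [321. 152. 638.  12.  88.]
 [323. 152. 639.   7.  85.]
 [325. 152. 640.   3.  84.]]
lever 199 [620.02805596  88.25344134 199.8110451 ] [597.49732287  69.75629049 147.68197023]
tip [600.10364588  70.61337717 193.50635173] 64
panel ((539.4094848632812, -28.53802490234375), (195.5887451171875, 265.2054443359375), 23.91057014465332)
```

View pics/crop1.png

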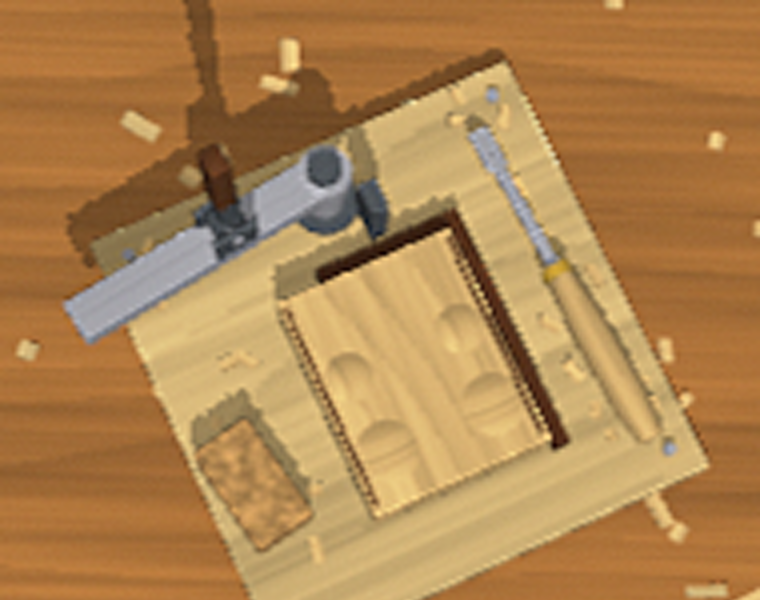

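The crop shows the strap's end edge at crop (65,303) to (90,342), the post head at (325,165), the lever grip at (217,175) and the lugs at (230,225). I'll fix the jig frame and check it against these points.

```bash
cat >> h.py <<'E'
A=np.deg2rad(26.3); C=np.array([543.2,-36.8]); EX=np.array([np.cos(A),np.sin(A)]); EY=np.array([-EX[1],EX[0]])
POST=C+110*EX
def rows(P0,rv,wps):
    """wps: (x,y,z tip, yaw of tool y in deg) -> tool units relative to start pose"""
    R=cv2.Rodrigues(np.array(rv,float))[0]; y0=np.degrees(np.arctan2(R[1,1],R[0,1]))
    for x,y,z,a in wps:
        l=R.T@(np.array([x,y,z+166])-P0)/25; tw=-((a-y0+90)%180-90)
        print('{"hand":-1,"linear":[%.2f,%.2f,%.2f],"twist":%.1f}'%(*l,tw),end=',\n')
def push(th,r,d,z):
    """finger centre behind the strap: th deg, r from post, d gap"""
    t=A+np.pi/2+np.deg2rad(th); u=np.array([np.cos(t),np.sin(t)]); n=np.array([u[1],-u[0]])
    p=POST+r*u+(31.5+d)*n; return (*p,z,np.degrees(t)-90)
E
python3 - <<'E'
from h import *
z=np.load("top0.npz"); c=(z["K"],z["R"],z["t"])
f=lambda u,v:(240+(u+.5)/4-.5,110+(v+.5)/4-.5)
print("post",POST,"expected end",POST+180*EY)
print("end corners",ray(c,*f(65,303),76),ray(c,*f(90,342),76),"head",ray(c,*f(325,163),85))
s=np.load("side0.npz"); cs=(s["K"],s["R"],s["t"])
for n,p in dict(post=(*POST,85),hinge=(*(POST+70*EY),92),tip=(*(POST+52*EY),195),end=(*(POST+180*EY),76)).items(): print(n,proj(c,p).round(),proj(cs,p).round())
st=manip.get_state()
rows(np.array([204.916,510.383,404.748]),st["ee_rot"],[push(0,155,15,z) for z in (200,140,60)])
E
```

```text
post [641.81350734  11.93783099] expected end [562.06069299 173.30538846]
end corners [552.54919578 168.50520092  76.        ] [528.55925593 152.03399516  76.        ] head [643.03917941  12.73195363  85.        ]
post [321. 151.] [389. 223.]
hinge [295. 161.] [369. 212.]
tip [299. 143.] [376. 181.]
end [254. 182.] [340. 202.]
{"hand":-1,"linear":[-20.27,-6.47,1.55],"twist":41.8},
{"hand":-1,"linear":[-20.27,-6.46,3.95],"twist":41.8},
{"hand":-1,"linear":[-20.27,-6.46,7.15],"twist":41.8},
```

The strap's end is at (540.5,160), 179.4 mm from the post (180 expected). That puts the strap at about 8°, and the lever is about upright (tip at r≈72, z≈198). I'll recompute the approach for 8°.

```bash
python3 - <<'E'
from h import *
st=manip.get_state()
rows(np.array([204.916,510.383,404.748]),st["ee_rot"],[push(8,155,18,z) for z in (200,140,60)])
print(push(8,155,18,60))
E
```

```text
{"hand":-1,"linear":[-19.60,-6.89,1.55],"twist":33.8},
{"hand":-1,"linear":[-19.60,-6.89,3.95],"twist":33.8},
{"hand":-1,"linear":[-19.60,-6.89,7.15],"twist":33.8},
(np.float64(595.3588353343953), np.float64(167.87760605991295), 60, np.float64(34.3))
```

```bash
python3 -m crank '[{"hand":-1,"linear":[-4,-1.4,0],"twist":8},{"hand":-1,"linear":[-8,-2.8,0.2],"twist":16},{"hand":-1,"linear":[-12,-4.2,0.6],"twist":24},{"hand":-1,"linear":[-16,-5.6,1.1],"twist":30},{"hand":-1,"linear":[-19,-6.7,1.5],"twist":34},{"hand":-1,"linear":[-19.6,-6.9,1.55],"twist":34},{"hand":-1,"linear":[-19.6,-6.9,1.55],"twist":34},{"hand":-1,"linear":[-19.6,-6.9,1.55],"twist":34},{"hand":-1,"linear":[-19.6,-6.9,1.55],"twist":34},{"hand":-1,"linear":[-19.6,-6.9,1.55],"twist":34},{"hand":-1,"linear":[-19.6,-6.9,1.55],"twist":34},{"hand":-1,"linear":[-19.6,-6.9,1.55],"twist":34}]' 20
python3 - <<'E'
from h import *
im,d=viewer.grab_frame("wrist"); cv2.imwrite("pics/w1.png",im[...,::-1])
st=manip.get_state(); print(st["tcp_pos"],st["ee_rot"],st["width"],st["force"])
E
```

```text
time: 1.6
tcp_pos: [594.4, 169.1, 366.5]
ee_rot: [1.469, 2.777, 0.001]
force: [0.4, 0.2, 0.5]
width: 0.7
grip_force: 0.0
[594.48385962 168.92849364 366.51972164] [1.46924066e+00 2.77645617e+00 4.93968731e-04] 0.7186736013369732 [-0.0972804  -0.24315857  0.21439556]
```

View pics/w1.png

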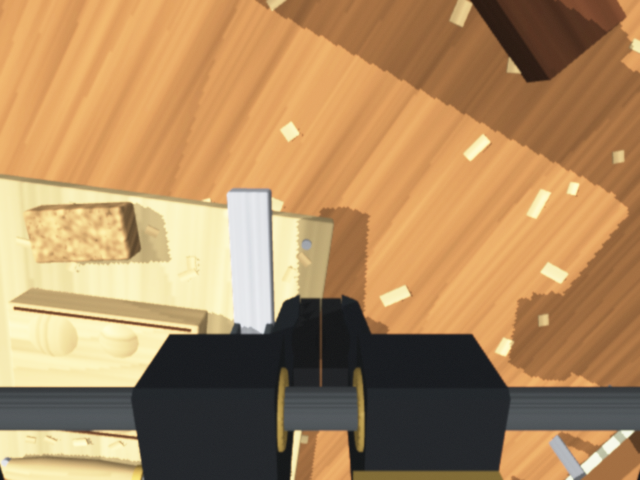

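Wrist view: the strap runs straight up the image at columns 228–272 with its end at row 188. The closed fingers are just to its right at column 320, and there is nothing below them. Next, descend and compute the sweep.

```bash
python3 -m crank '[{"hand":-1,"linear":[0,0,2],"twist":0},{"hand":-1,"linear":[0,0,4],"twist":0},{"hand":-1,"linear":[0,0,5],"twist":0},{"hand":-1,"linear":[0,0,5.6],"twist":0},{"hand":-1,"linear":[0,0,5.6],"twist":0},{"hand":-1,"linear":[0,0,5.6],"twist":0}]'
python3 - <<'E'
from h import *
st=manip.get_state(); P=st["tcp_pos"]; print(P)
th=np.r_[8,8,np.linspace(12,80,15)]; d=np.r_[9,2,np.zeros(15)]
rows(np.array(P),st["ee_rot"],[push(a,155,b,60) for a,b in zip(th,d)])
E
```

```text
time: 2.4
tcp_pos: [595.6, 167.9, 227.3]
ee_rot: [1.471, 2.774, 0.002]
force: [0.1, 0.8, 0.0]
width: 0.5
grip_force: 0.0
[595.56619639 167.932331   227.32280205]
{"hand":-1,"linear":[0.00,-0.37,0.05],"twist":-0.2},
{"hand":-1,"linear":[0.00,-0.65,0.05],"twist":-0.2},
{"hand":-1,"linear":[0.07,-1.16,0.05],"twist":-4.2},
{"hand":-1,"linear":[0.12,-1.70,0.05],"twist":-9.0},
{"hand":-1,"linear":[0.12,-2.23,0.05],"twist":-13.9},
{"hand":-1,"linear":[0.07,-2.77,0.05],"twist":-18.7},
{"hand":-1,"linear":[-0.02,-3.30,0.05],"twist":-23.6},
{"hand":-1,"linear":[-0.15,-3.82,0.05],"twist":-28.4},
{"hand":-1,"linear":[-0.33,-4.32,0.04],"twist":-33.3},
{"hand":-1,"linear":[-0.55,-4.81,0.04],"twist":-38.2},
{"hand":-1,"linear":[-0.81,-5.28,0.04],"twist":-43.0},
{"hand":-1,"linear":[-1.11,-5.72,0.04],"twist":-47.9},
{"hand":-1,"linear":[-1.45,-6.14,0.04],"twist":-52.7},
{"hand":-1,"linear":[-1.82,-6.53,0.04],"twist":-57.6},
{"hand":-1,"linear":[-2.22,-6.88,0.04],"twist":-62.4},
{"hand":-1,"linear":[-2.65,-7.20,0.04],"twist":-67.3},
{"hand":-1,"linear":[-3.10,-7.49,0.04],"twist":-72.2},
```

```bash
python3 -m crank '[{"hand":-1,"linear":[0,-0.4,0],"twist":0},{"hand":-1,"linear":[0,-0.7,0],"twist":0},{"hand":-1,"linear":[0.07,-1.15,0],"twist":-4},{"hand":-1,"linear":[0.1,-1.7,0],"twist":-9},{"hand":-1,"linear":[0.1,-2.2,0],"twist":-14},{"hand":-1,"linear":[0.07,-2.8,0],"twist":-19},{"hand":-1,"linear":[0,-3.3,0],"twist":-24},{"hand":-1,"linear":[-0.15,-3.8,0],"twist":-28},{"hand":-1,"linear":[-0.33,-4.3,0],"twist":-33},{"hand":-1,"linear":[-0.55,-4.8,0],"twist":-38},{"hand":-1,"linear":[-0.8,-5.3,0],"twist":-43},{"hand":-1,"linear":[-1.1,-5.7,0],"twist":-48},{"hand":-1,"linear":[-1.45,-6.15,0],"twist":-53},{"hand":-1,"linear":[-1.8,-6.5,0],"twist":-58},{"hand":-1,"linear":[-2.2,-6.9,0],"twist":-62},{"hand":-1,"linear":[-2.65,-7.2,0],"twist":-67},{"hand":-1,"linear":[-3.1,-7.5,0],"twist":-72},{"hand":-1,"linear":[-3.1,-7.5,0],"twist":-72}]'
python3 - <<'E'
from h import *
im,d=viewer.grab_frame("top"); cv2.imwrite("pics/t2.png",cv2.resize(im[90:290,220:440,::-1],None,fx=3,fy=3))
st=manip.get_state(); P=st["tcp_pos"]; print(P,st["force"])
rows(np.array(P),st["ee_rot"],[push(a,155,b,60) for a,b in ((84,0),(87,0),(89,0),(90,0),(90,-2),(90,-4))])
E
```

```text
time: 4.65
tcp_pos: [483.3, -2.2, 226.3]
ee_rot: [-0.437, 3.111, -0.0]
force: [0.6, -0.1, -0.3]
width: 0.3
grip_force: 0.0
[483.30998036  -1.74976976 226.26815157] [0.46160896 0.39694642 0.19793877]
{"hand":-1,"linear":[0.03,-0.43,0.01],"twist":-4.3},
{"hand":-1,"linear":[0.06,-0.76,0.01],"twist":-7.3},
{"hand":-1,"linear":[0.08,-0.98,0.01],"twist":-9.3},
{"hand":-1,"linear":[0.08,-1.09,0.01],"twist":-10.3},
{"hand":-1,"linear":[0.07,-1.17,0.01],"twist":-10.3},
{"hand":-1,"linear":[0.05,-1.25,0.01],"twist":-10.3},
```

View pics/t2.png

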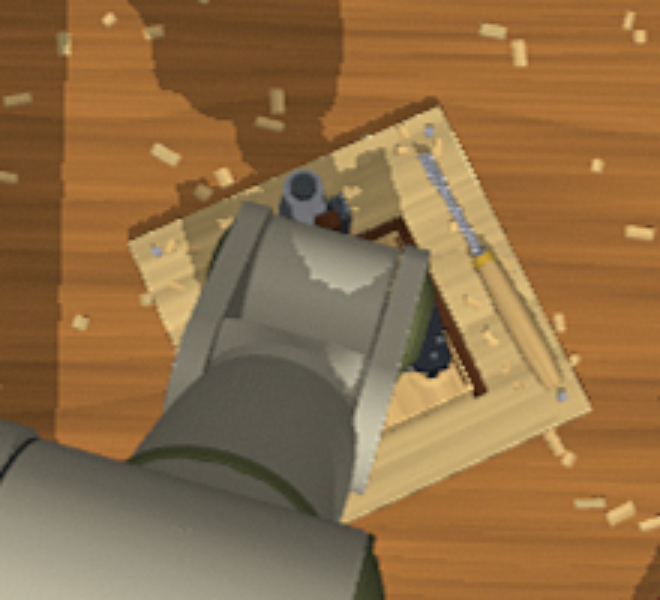

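The strap has swung with the fingers: the lever's top now shows at (328,220), beside the post head at (303,185). The wrist hides the rest. Now slowly on to the stop.

```bash
python3 -m crank '[{"hand":-1,"linear":[0.03,-0.25,0],"twist":-3},{"hand":-1,"linear":[0.03,-0.45,0],"twist":-5},{"hand":-1,"linear":[0.05,-0.6,0],"twist":-7},{"hand":-1,"linear":[0.06,-0.75,0],"twist":-8},{"hand":-1,"linear":[0.07,-0.9,0],"twist":-9},{"hand":-1,"linear":[0.08,-1.0,0],"twist":-10},{"hand":-1,"linear":[0.08,-1.1,0],"twist":-10},{"hand":-1,"linear":[0.08,-1.15,0],"twist":-10},{"hand":-1,"linear":[0.08,-1.15,0],"twist":-10}]'
```

```text
time: 5.82
tcp_pos: [489.6, -29.2, 226.0]
ee_rot: [0.709, -3.06, -0.003]
force: [-0.7, 6.4, 0.4]
width: 0.5
grip_force: 3.2
```

```bash
python3 -m crank '[{"hand":-1,"linear":[0,-0.04,0],"twist":0},{"hand":-1,"linear":[0,-0.08,0],"twist":0},{"hand":-1,"linear":[0,-0.12,0],"twist":0},{"hand":-1,"linear":[0,-0.12,0],"twist":0}]'
```

```text
time: 6.32
tcp_pos: [490.0, -30.2, 225.9]
ee_rot: [0.709, -3.059, -0.01]
force: [-3.8, 21.0, 6.5]
width: 0.5
grip_force: 10.8
```

It's at the hard stop: 3 mm commanded gave only 1 mm of travel, with force rising to 21 N. Back off, rise, clear the view and look.

```bash
python3 -m crank '[{"hand":-1,"linear":[0,0.2,0],"twist":0},{"hand":-1,"linear":[0,0.8,0],"twist":0},{"hand":-1,"linear":[0,1.5,-0.5],"twist":0},{"hand":-1,"linear":[0,2.5,-2.5],"twist":0},{"hand":-1,"linear":[0,4.5,-4.5],"twist":0},{"hand":-1,"linear":[0,6,-6],"twist":0},{"hand":-1,"linear":[0,8,-6.4],"twist":0},{"hand":-1,"linear":[0,8,-6.4],"twist":0},{"hand":-1,"linear":[0,8,-6.4],"twist":0},{"hand":-1,"linear":[0,8,-6.4],"twist":0}]'
python3 - <<'E'
from h import *
im,d=viewer.grab_frame("top"); c=cam("top"); np.savez("top3.npz",im=im,d=d); cv2.imwrite("pics/t3.png",cv2.resize(im[110:285,240:430,::-1],None,fx=4,fy=4,interpolation=cv2.INTER_CUBIC)[:600,:760])
P=cloud(c,d); v,u=np.mgrid[:480,:640]
J=np.stack([(P[...,:2]-POST)@EX,(P[...,:2]-POST)@EY,P[...,2]],-1)
m=(d>0)&(abs(J[...,1])<45)&(J[...,0]<-25)&(J[...,0]>-200)
for lo,hi in ((105,135),(135,165),(165,190),(190,205)):
    k=m&(J[...,2]>lo)&(J[...,2]<hi); print(lo,k.sum(),J[k].mean(0).round(1),J[k].min(0).round(),J[k].max(0).round())
k=m&(abs(J[...,2]-76)<3); print("strap",k.sum(),cv2.minAreaRect(J[k][:,:2].astype(np.float32)))
st=manip.get_state(); print(st["tcp_pos"],st["ee_rot"],st["force"])
E
```

```text
time: 7.58
tcp_pos: [403.2, 146.5, 385.8]
ee_rot: [0.708, -3.06, 0.0]
force: [0.7, 0.9, 0.4]
width: 0.6
grip_force: 0.0
105 19 [-74.5   2.2 117.5] [-76.  -4. 105.] [-70.   7. 132.]
135 31 [-75.7   2.9 152.6] [-78.  -8. 138.] [-69.  10. 164.]
165 31 [-75.4   3.7 177.1] [-78.  -6. 166.] [-67.  10. 189.]
190 53 [-71.8   1.2 195.8] [-78.  -8. 190.] [-65.   9. 200.]
strap 501 ((-103.18609619140625, 0.49562931060791016), (28.68256378173828, 153.9879608154297), 89.8373031616211)
[403.31211463 146.4069816  385.70704804] [ 7.07568672e-01 -3.06008510e+00  5.31396542e-05] [ 0.12222673 -0.75248866  0.16247367]
```

View pics/t3.png

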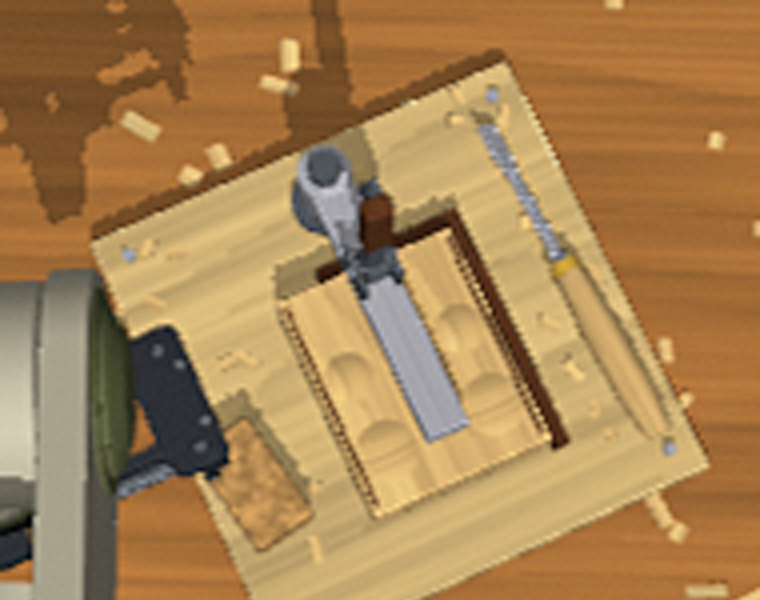

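The strap lies across the panel at 89.8°, 28.7 mm wide. The lever stands upright at jig x -70, y +1, and the panel, gouge and block have not moved. The post head is at (325,165), the grip at (377,222) and the strap's end at (450,430). Now compute the lever moves.

```bash
python3 - <<'E'
from h import *
st=manip.get_state(); P=np.array(st["tcp_pos"])
def w(x,y,z): return (*(POST+x*EX+y*EY),z,116.3)
def lv(ph,s=80):
    p=np.deg2rad(ph); uc=s*np.sin(p)-7*np.cos(p); zc=s*np.cos(p)+7*np.sin(p); return w(-70-(uc-9),1,92+zc)
print(((P[:2]-POST)@EX,(P[:2]-POST)@EY))
rows(P,st["ee_rot"],[w(-40,150,225),w(-40,1,225),w(-40,1,172)])
print("from there"); Q=np.array([*w(-40,1,172)[:2],338])
rows(Q,st["ee_rot"],[lv(a) for a in np.r_[-8:91:7]])
E
```

```text
(np.float64(-154.23385550212217), np.float64(226.2228649104069))
{"hand":-1,"linear":[-4.58,-3.03,-0.22],"twist":-0.3},
{"hand":-1,"linear":[-4.61,-8.99,-0.22],"twist":-0.3},
{"hand":-1,"linear":[-4.61,-8.99,1.90],"twist":-0.3},
from there
{"hand":-1,"linear":[0.12,-0.00,0.07],"twist":-0.3},
{"hand":-1,"linear":[0.50,-0.00,0.01],"twist":-0.3},
{"hand":-1,"linear":[0.90,-0.00,-0.01],"twist":-0.3},
{"hand":-1,"linear":[1.29,-0.01,0.02],"twist":-0.3},
{"hand":-1,"linear":[1.67,-0.01,0.10],"twist":-0.3},
{"hand":-1,"linear":[2.04,-0.01,0.22],"twist":-0.3},
{"hand":-1,"linear":[2.40,-0.01,0.39],"twist":-0.3},
{"hand":-1,"linear":[2.73,-0.01,0.60],"twist":-0.3},
{"hand":-1,"linear":[3.03,-0.01,0.85],"twist":-0.3},
{"hand":-1,"linear":[3.30,-0.02,1.14],"twist":-0.3},
{"hand":-1,"linear":[3.53,-0.02,1.45],"twist":-0.3},
{"hand":-1,"linear":[3.73,-0.02,1.79],"twist":-0.3},
{"hand":-1,"linear":[3.88,-0.02,2.16],"twist":-0.3},
{"hand":-1,"linear":[3.98,-0.02,2.54],"twist":-0.3},
{"hand":-1,"linear":[4.04,-0.02,2.92],"twist":-0.3},
```

```bash
python3 -m crank '[{"hand":-1,"linear":[-2,-1,-0.25],"twist":0},{"hand":-1,"linear":[-4,-2,-0.25],"twist":0},{"hand":-1,"linear":[-4.6,-3.5,-0.25],"twist":0},{"hand":-1,"linear":[-4.6,-5.5,-0.25],"twist":0},{"hand":-1,"linear":[-4.6,-7.5,-0.25],"twist":0},{"hand":-1,"linear":[-4.6,-9,-0.25],"twist":0},{"hand":-1,"linear":[-4.6,-9,-0.25],"twist":0},{"hand":-1,"linear":[-4.6,-9,-0.25],"twist":0},{"hand":-1,"linear":[-4.6,-9,0.8],"twist":0},{"hand":-1,"linear":[-4.6,-9,1.9],"twist":0},{"hand":-1,"linear":[-4.6,-9,1.9],"twist":0},{"hand":-1,"linear":[-4.6,-9,1.9],"twist":0}]'
python3 - <<'E'
from h import *
st=manip.get_state(); P=np.array(st["tcp_pos"]); print((P[:2]-POST)@EX,(P[:2]-POST)@EY,P[2]-166)
im,d=viewer.grab_frame("side"); c=cam("side"); u,v=proj(c,(*(POST-60*EX),130)).astype(int); print(u,v)
cv2.imwrite("pics/s4.png",cv2.resize(im[v-75:v+75,u-90:u+90,::-1],None,fx=4,fy=4,interpolation=cv2.INTER_CUBIC))
E
```

```text
time: 9.12
tcp_pos: [605.3, -3.8, 339.7]
ee_rot: [-0.711, 3.059, -0.001]
force: [0.5, 0.0, 0.5]
width: 0.1
grip_force: 0.0
-39.696228565132515 2.1176433448705687 173.74024272323868
375 218
```

View pics/s4.png

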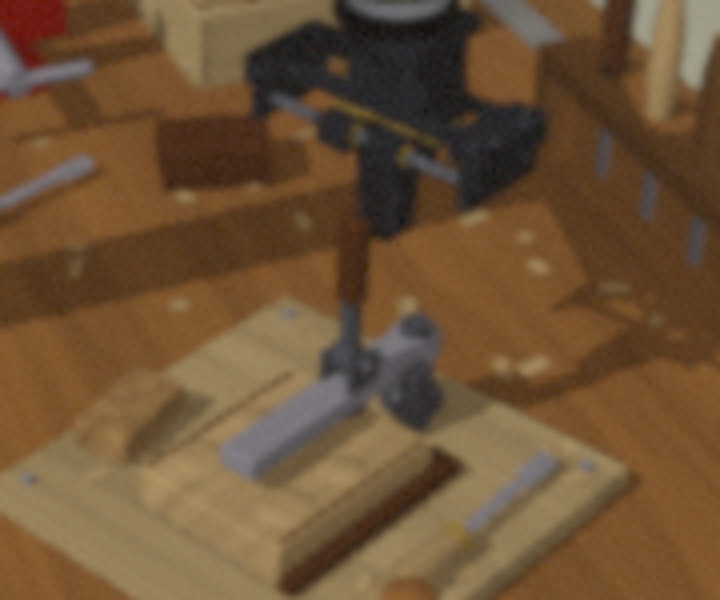

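Side view: the closed fingertip at (385,230) is on the post side of the upright grip, whose top is at (352,215), and overlaps it in height. The strap lies over the panel. Swing the lever over.

```bash
python3 -m crank '[{"hand":-1,"linear":[0.3,-0.04,0.05],"twist":0},{"hand":-1,"linear":[0.6,-0.04,0.05],"twist":0},{"hand":-1,"linear":[0.9,-0.04,0.05],"twist":0},{"hand":-1,"linear":[1.3,-0.04,0.07],"twist":0},{"hand":-1,"linear":[1.65,-0.04,0.15],"twist":0},{"hand":-1,"linear":[2.05,-0.04,0.3],"twist":0},{"hand":-1,"linear":[2.4,-0.04,0.45],"twist":0},{"hand":-1,"linear":[2.75,-0.04,0.65],"twist":0},{"hand":-1,"linear":[3.05,-0.04,0.9],"twist":0},{"hand":-1,"linear":[3.3,-0.04,1.2],"twist":0},{"hand":-1,"linear":[3.55,-0.04,1.5],"twist":0},{"hand":-1,"linear":[3.75,-0.04,1.85],"twist":0},{"hand":-1,"linear":[3.9,-0.04,2.2],"twist":0},{"hand":-1,"linear":[4.0,-0.04,2.5],"twist":0},{"hand":-1,"linear":[4.05,-0.04,2.75],"twist":0},{"hand":-1,"linear":[4.05,-0.04,2.9],"twist":0},{"hand":-1,"linear":[4.05,-0.04,2.95],"twist":0},{"hand":-1,"linear":[4.05,-0.04,2.95],"twist":0}]'
```

```text
time: 11.42
tcp_pos: [514.6, -49.8, 265.4]
ee_rot: [0.71, -3.06, 0.001]
force: [-2.7, 0.3, 10.4]
width: 0.3
grip_force: 5.1
```

```bash
python3 -m crank '[{"hand":-1,"linear":[0,0,0.05],"twist":0},{"hand":-1,"linear":[0,0,0.1],"twist":0},{"hand":-1,"linear":[0,0,0.13],"twist":0},{"hand":-1,"linear":[0,0,0.13],"twist":0}]'
```

```text
time: 11.92
tcp_pos: [514.4, -49.7, 264.9]
ee_rot: [-0.711, 3.058, -0.004]
force: [-11.8, 1.2, 37.6]
width: 0.4
grip_force: 18.9
```

The lever is at its stop: the tip is at 98.9 mm (99 expected), and force rose to 38 N with almost no travel. Retreat and check.

```bash
python3 -m crank '[{"hand":-1,"linear":[0,0,-0.1],"twist":0},{"hand":-1,"linear":[0,0,-0.8],"twist":0},{"hand":-1,"linear":[0,0,-2.5],"twist":0},{"hand":-1,"linear":[0,0,-4.5],"twist":0},{"hand":-1,"linear":[0,2,-5],"twist":0},{"hand":-1,"linear":[0,4,-5],"twist":0},{"hand":-1,"linear":[0,6,-5],"twist":0},{"hand":-1,"linear":[0,8,-5],"twist":0},{"hand":-1,"linear":[0,9,-5],"twist":0},{"hand":-1,"linear":[0,9,-5],"twist":0},{"hand":-1,"linear":[0,9,-5],"twist":0}]'
python3 - <<'E'
from h import *
im,d=viewer.grab_frame("top"); c=cam("top"); cv2.imwrite("pics/t5.png",cv2.resize(im[110:285,240:430,::-1],None,fx=4,fy=4,interpolation=cv2.INTER_CUBIC)[:600,:760])
P=cloud(c,d); J=np.stack([(P[...,:2]-POST)@EX,(P[...,:2]-POST)@EY,P[...,2]],-1)
m=(d>0)&(abs(J[...,1])<6)
for a in range(-190,-90,10):
    k=m&(abs(J[...,0]-a)<5); print(a,k.sum(),np.median(J[k][:,2]).round(1) if k.any() else '')
k=(d>0)&(abs(J[...,1])<30)&(abs(J[...,2]-76)<3)&(J[...,0]<-90); print("strap",cv2.minAreaRect(J[k][:,:2].astype(np.float32)))
print(manip.get_state()["force"])
E
```

```text
time: 13.3
tcp_pos: [416.0, 151.7, 386.3]
ee_rot: [0.71, -3.06, 0.001]
force: [0.3, -0.6, -0.0]
width: 0.2
grip_force: 0.0
-190 20 48.2
-180 28 63.4
-170 35 106.4
-160 21 106.8
-150 22 104.7
-140 17 104.6
-130 21 103.5
-120 20 102.8
-110 23 100.4
-100 22 98.5
strap ((-135.21383666992188, 0.6507101058959961), (90.04061889648438, 28.25522804260254), 0.028482908383011818)
[ 0.08351361 -0.34820104  0.03806435]
```

View pics/t5.png

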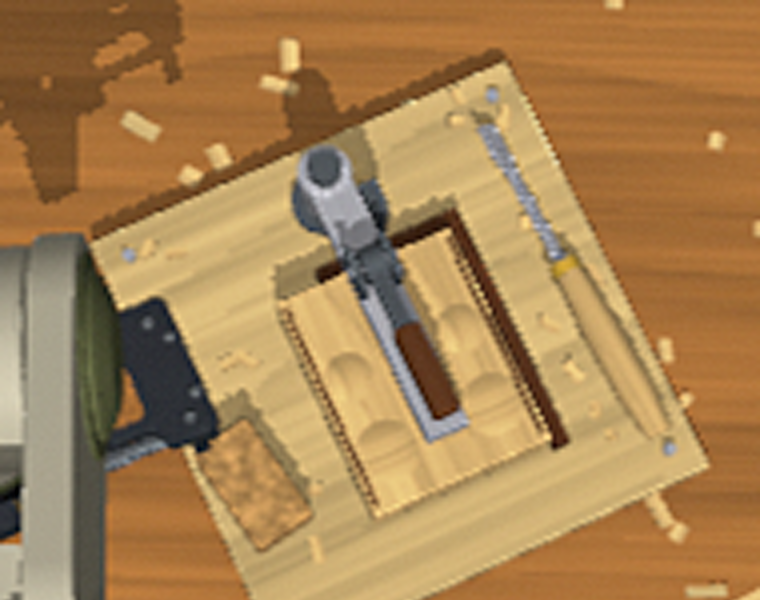

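The strap is right, with the panel and surroundings unmoved. But the grip's top rises from 98.5 mm near the hinge to 106.4 mm at the tip at (440,410), so the lever sits about 5° short and probably rebounded on release. I'll press it again nearer the tip, more gently, and release slowly.

```bash
python3 -m crank '[{"hand":-1,"linear":[0.2,-2.5,0],"twist":0},{"hand":-1,"linear":[0.45,-5,0],"twist":0},{"hand":-1,"linear":[0.45,-7.5,0],"twist":0},{"hand":-1,"linear":[0.45,-9,0.5],"twist":0},{"hand":-1,"linear":[0.45,-9,2],"twist":0},{"hand":-1,"linear":[0.45,-9,3.5],"twist":0},{"hand":-1,"linear":[0.45,-9,4.2],"twist":0},{"hand":-1,"linear":[0.45,-9,4.4],"twist":0},{"hand":-1,"linear":[0.45,-9,4.5],"twist":0},{"hand":-1,"linear":[0.45,-9,4.55],"twist":0},{"hand":-1,"linear":[0.45,-9,4.55],"twist":0}]'; python3 -m crank '[{"hand":-1,"linear":[0,0,0.06],"twist":0},{"hand":-1,"linear":[0,0,0.12],"twist":0},{"hand":-1,"linear":[0,0,0.12],"twist":0}]';python3 -m crank '[{"hand":-1,"linear":[0,0,0.06],"twist":0},{"hand":-1,"linear":[0,0,0.12],"twist":0},{"hand":-1,"linear":[0,0,0.12],"twist":0}]'
```

```text
time: 14.72
tcp_pos: [504.8, -54.8, 273.2]
ee_rot: [-0.71, 3.06, -0.001]
force: [0.0, 0.2, 0.3]
width: 0.4
grip_force: 0.0
time: 15.1
tcp_pos: [504.7, -54.8, 269.8]
ee_rot: [0.71, -3.06, 0.001]
force: [-1.3, -1.9, 1.8]
width: 0.5
grip_force: 1.1
time: 15.48
tcp_pos: [504.7, -54.7, 266.6]
ee_rot: [-0.71, 3.06, 0.0]
force: [-0.1, -0.4, 1.1]
width: -0.1
grip_force: 0.5
```

Contact came at a tip height of about 104 mm and the lever is turning freely at 1–2 N, so it was indeed up. Continue gently.

```bash
python3 -m crank '[{"hand":-1,"linear":[0,0,0.04],"twist":0},{"hand":-1,"linear":[0,0,0.06],"twist":0},{"hand":-1,"linear":[0,0,0.06],"twist":0}]'; python3 -m crank '[{"hand":-1,"linear":[0,0,0.02],"twist":0},{"hand":-1,"linear":[0,0,0.04],"twist":0},{"hand":-1,"linear":[0,0,0.04],"twist":0}]'
```

```text
time: 15.85
tcp_pos: [504.7, -54.7, 265.5]
ee_rot: [-0.71, 3.06, -0.0]
force: [-2.9, -1.1, 5.7]
width: 0.2
grip_force: 2.9
time: 16.23
tcp_pos: [504.6, -54.6, 265.3]
ee_rot: [-0.71, 3.06, -0.001]
force: [-5.1, -0.4, 14.0]
width: 0.7
grip_force: 7.1
```

At the stop again with 14 N. Release very slowly.

```bash
python3 -m crank '[{"hand":-1,"linear":[0,0,0],"twist":0},{"hand":-1,"linear":[0,0,-0.01],"twist":0},{"hand":-1,"linear":[0,0,-0.02],"twist":0},{"hand":-1,"linear":[0,0,-0.03],"twist":0},{"hand":-1,"linear":[0,0,-0.04],"twist":0},{"hand":-1,"linear":[0,0,-0.05],"twist":0},{"hand":-1,"linear":[0,0,-0.06],"twist":0},{"hand":-1,"linear":[0,0,-0.07],"twist":0},{"hand":-1,"linear":[0,0,-0.08],"twist":0},{"hand":-1,"linear":[0,0,-0.09],"twist":0},{"hand":-1,"linear":[0,0,-0.1],"twist":0},{"hand":-1,"linear":[0,0,-0.12],"twist":0},{"hand":-1,"linear":[0,0,-0.14],"twist":0},{"hand":-1,"linear":[0,0,-0.16],"twist":0},{"hand":-1,"linear":[0,0,-0.2],"twist":0},{"hand":-1,"linear":[0,0,-0.25],"twist":0}]'
python3 -m crank '[{"hand":-1,"linear":[0,0,-0.5],"twist":0},{"hand":-1,"linear":[0,0,-2],"twist":0},{"hand":-1,"linear":[0,0,-4],"twist":0},{"hand":-1,"linear":[0,2,-4.5],"twist":0},{"hand":-1,"linear":[0,4,-4.5],"twist":0},{"hand":-1,"linear":[0,6,-4.5],"twist":0},{"hand":-1,"linear":[0,8,-4.5],"twist":0},{"hand":-1,"linear":[0,9,-4.5],"twist":0},{"hand":-1,"linear":[0,9,-4.5],"twist":0},{"hand":-1,"linear":[0,9,-4.5],"twist":0}]'
cat > chk.py <<'E'
from h import *
c=cam("top"); d=np.median([viewer.grab_frame("top")[1] for _ in range(3)],0)
P=cloud(c,d); J=np.stack([(P[...,:2]-POST)@EX,(P[...,:2]-POST)@EY,P[...,2]],-1)
m=(d>0)&(abs(J[...,1])<6)
for a in range(-180,-90,10):
    k=m&(abs(J[...,0]-a)<5); print(a,k.sum(),np.median(J[k][:,2]).round(1) if k.any() else '')
E
python3 chk.py
```

```text
time: 18.23
tcp_pos: [504.7, -54.7, 270.6]
ee_rot: [0.71, -3.06, -0.0]
force: [0.0, -0.3, 0.1]
width: 0.5
grip_force: 0.1
time: 19.48
tcp_pos: [405.9, 146.8, 383.4]
ee_rot: [-0.709, 3.06, -0.001]
force: [-0.4, 0.3, -0.5]
width: 0.6
grip_force: 0.0
-180 28 62.4
-170 33 104.2
-160 22 105.7
-150 21 105.6
-140 21 104.0
-130 20 103.8
-120 20 102.7
-110 22 99.5
-100 23 98.2
```

```bash
python3 - <<'E'
from h import *
im,d=viewer.grab_frame("side"); c=cam("side")
big=cv2.resize(im[165:290,290:470,::-1],None,fx=4,fy=4,interpolation=cv2.INTER_CUBIC)
H=POST-70*EX+.6*EY
def pt(s,off,y,tilt):
    a=np.deg2rad(tilt); q=H-EX*(s*np.cos(a)-off*np.sin(a))+EY*y; return (*q,92+s*np.sin(a)+off*np.cos(a))
for tilt,col in ((0,(0,255,0)),(5,(0,0,255))):
    for y in (-9,9):
        g=[proj(c,pt(s,o,y,tilt)) for s,o in ((45,7),(105,7),(105,-7),(45,-7))]
        g=((np.array(g)-[290,165]+.5)*4).astype(int); print(tilt,y,g.tolist()); cv2.polylines(big,[g],True,col,1)
# check of calibration: strap end corners
for y in (-14,14):
  for z in (60,76):
    p=((proj(c,(*(POST-180*EX+(y+.6)*EY),z))-[290,165]+.5)*4).astype(int); cv2.circle(big,tuple(p.tolist()),3,(255,0,0),1)
cv2.imwrite("pics/s6.png",big)
E
```

```text
0 -9 [[297, 299], [234, 341], [234, 359], [296, 316]]
0 9 [[275, 287], [212, 329], [212, 347], [275, 305]]
5 -9 [[298, 293], [235, 329], [233, 347], [296, 312]]
5 9 [[276, 282], [213, 317], [212, 336], [275, 300]]
```

View pics/s6.png

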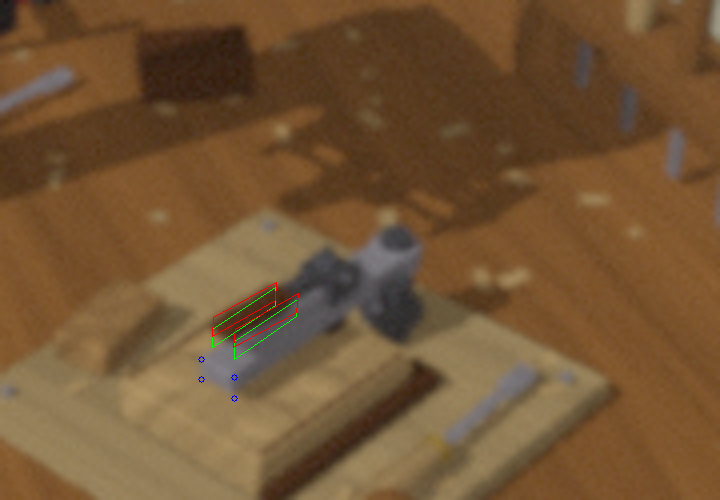

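The overlay is ambiguous at calibration level: the grip's dark edge, (213,318) to (276,285), matches the 5° outline, but the strap's end is also about 8 px above its projection. I'll press once more and read force at each stage of the release, to see whether the lever really follows the finger up.

```bash
python3 -m crank '[{"hand":-1,"linear":[0,-3,0],"twist":0},{"hand":-1,"linear":[0,-6,0],"twist":0},{"hand":-1,"linear":[0,-9,1],"twist":0},{"hand":-1,"linear":[0,-9,3],"twist":0},{"hand":-1,"linear":[0,-9,4],"twist":0},{"hand":-1,"linear":[0,-9,4.3],"twist":0},{"hand":-1,"linear":[0,-9,4.35],"twist":0},{"hand":-1,"linear":[0,-9,4.35],"twist":0}]' | egrep 'tcp|force'
for i in 1 2 3 4; do python3 -m crank '[{"hand":-1,"linear":[0,0,0.04],"twist":0},{"hand":-1,"linear":[0,0,0.04],"twist":0}]' | egrep 'tcp|^force'; done
```

```text
tcp_pos: [504.8, -54.4, 275.6]
force: [0.4, 0.2, 0.3]
grip_force: 0.0
tcp_pos: [504.7, -54.5, 273.8]
force: [-0.6, 0.5, -0.7]
tcp_pos: [504.7, -54.7, 272.4]
force: [-0.6, 0.3, 1.5]
tcp_pos: [504.7, -54.7, 271.3]
force: [-0.5, -0.1, 2.2]
tcp_pos: [504.7, -54.8, 270.1]
force: [-1.5, -0.5, 2.0]
```

```bash
for i in 1 2 3; do python3 -m crank '[{"hand":-1,"linear":[0,0,0.08],"twist":0},{"hand":-1,"linear":[0,0,0.08],"twist":0}]' | egrep 'tcp|^force'; done
```

```text
tcp_pos: [504.7, -54.7, 268.0]
force: [-0.8, -0.7, 0.2]
tcp_pos: [504.7, -54.7, 266.0]
force: [-0.6, -0.6, -0.5]
tcp_pos: [504.6, -54.7, 265.3]
force: [-4.4, 0.1, 13.5]
```

```bash
for i in 1 2 3 4 5 6; do python3 -m crank '[{"hand":-1,"linear":[0,0,-0.03],"twist":0},{"hand":-1,"linear":[0,0,-0.03],"twist":0}]' | egrep 'tcp|^force|grip'; done
```

```text
tcp_pos: [504.7, -54.7, 265.5]
force: [-3.1, 0.1, 8.3]
grip_force: 4.0
tcp_pos: [504.8, -54.7, 265.7]
force: [-0.6, 0.4, 2.9]
grip_force: 1.4
tcp_pos: [504.8, -54.7, 266.4]
force: [-0.2, 0.6, 0.3]
grip_force: 0.4
tcp_pos: [504.7, -54.7, 267.3]
force: [-0.1, 1.3, 1.3]
grip_force: 0.4
tcp_pos: [504.7, -54.7, 268.1]
force: [0.1, 0.1, 0.5]
grip_force: 0.5
tcp_pos: [504.7, -54.7, 268.8]
force: [-0.2, -0.2, 1.2]
grip_force: 0.5
```

```bash
python3 -m crank '[{"hand":-1,"linear":[0,0,-0.5],"twist":0},{"hand":-1,"linear":[0,0,-2],"twist":0},{"hand":-1,"linear":[0,0,-4],"twist":0},{"hand":-1,"linear":[0,2,-4.5],"twist":0},{"hand":-1,"linear":[0,4.5,-4.5],"twist":0},{"hand":-1,"linear":[0,7,-4.5],"twist":0},{"hand":-1,"linear":[0,9,-4.5],"twist":0},{"hand":-1,"linear":[0,9,-4.5],"twist":0}]' | grep time
cat > chk.py <<'E'
from h import *
def fit(n):
    c=cam("top"); d=np.stack([viewer.grab_frame("top")[1] for _ in range(n)]).astype(float); d[d==0]=np.nan; d=np.nanmean(d,0)
    P=cloud(c,np.nan_to_num(d)); J=np.stack([(P[...,:2]-POST)@EX,(P[...,:2]-POST)@EY-.6,P[...,2]],-1)
    k=(J[...,2]>94)&(J[...,2]<115)&(abs(J[...,1])<7)&(J[...,0]<-120)&(J[...,0]>-170)
    a=np.polyfit(-70-J[k][:,0],J[k][:,2],1); 
    k2=(abs(J[...,2]-76)<8)&(abs(J[...,1])>10.5)&(abs(J[...,1])<13)&(J[...,0]<-110)&(J[...,0]>-170)
    k3=(abs(J[...,2]-48)<8)&(abs(abs(J[...,1])-20)<4)&(J[...,0]<-80)&(J[...,0]>-170)
    k4=(J[...,0]**2+J[...,1]**2<36)
    print(manip.get_state()["time"],k.sum(),"slope deg",np.degrees(np.arctan(a[0])).round(1),"z@s45,80,105",np.polyval(a,[45,80,105]).round(1),"strap",k2.sum(),np.median(J[k2][:,2]),"panel",np.median(J[k3][:,2]),"head",np.median(J[k4][:,2]))
fit(4); fit(4)
E
python3 chk.py
```

```text
time: 24.92
25.125 121 slope deg 4.3 z@s45,80,105 [102.4 105.  106.9] strap 27 76.2227590335474 panel 48.13033072326845 head 84.67683701977649
25.325 121 slope deg 4.8 z@s45,80,105 [102.1 105.1 107.2] strap 29 76.08992857776514 panel 48.040074767655184 head 84.62870731637148
```

Three releases (fast from 38 N, slow from 14 N, very slow) all left the lever at the same resting angle, 4–5° above level and stable. So that is its natural spring-back under foot pressure: about 1.67 rad, with the foot still pressed roughly 1 mm into contact. The strap is at its stop, nothing else has moved and the robot is clear, so I'll hand in.

```bash
python3 -c "
from rig import manip
print(manip.hand_in())"
```

```text
the job is handed in; nothing more can be done
None
```

I handed the job in at about 25 s: the strap is at its hard stop over the panel. I then pushed the lever to its stop, but each of three times it sprang back to rest about 4–5° (roughly 1.67 of 1.745 rad) short of level. By my estimate the foot still presses on the panel, though I couldn't see it directly; the panel, gouge_a and the sanding block hadn't moved in my last picture, and I didn't re-check the things farther off.

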